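# Lift a fresh plaster cast onto the drying rack with a spatula

## Task

Slide the steel spatula gently under the round plaster cast in the casting tray, lift it out and set it down level, in the middle of the two rails of the drying rack, without dropping it. The plaster is still tender: only the spatula may handle it, without force, never the gripper or arm. Then lay the spatula down flat, clear of the rack and the cast; leave the moulds, jar, brush, plug and cup where they are.

Things in the scene. Friction and masses are not known exactly. Their poses are not given: they have to be found in the camera images.
- spatula: offset steel spatula, 260 mm long, 240 g, lying on its blade. Blade 110 (x) x 62 x 3 mm; origin at the centre of the blade's underside, +x to its front edge, z up. A 9 mm neck rises from x = -50 mm to a level red-brown wooden handle 125 x 18 (y) x 26 mm, axis at z = 55 mm, from x = -80 to -205 mm. Balance point near x = -30 mm.
- spatula_grip (a point): good place to grip: in the handle's middle, at x = -100, z = 55 mm of the spatula; pinch across the 18 mm
- spatula_tip (a point): middle of the blade's front lower edge, x = +55 mm, z = 0 of the spatula
- cast: round cream plaster cast with a flower relief (4 mm high), 120 mm across, 16 mm thick, about 180 g (varies), loose in the tray. Origin at the centre of its underside. Its lower edge is bevelled: flat underside 102 mm across, then rising 4.5 mm over the outer 9 mm, so a blade can get under, but the cast slides when pushed.
- board: fixed pale wooden casting tray 300 (x) x 200 (y) mm outside, floor 12 mm thick, rim 12 mm wide and 8 mm above the floor all round; origin at the centre of its underside. Towards its +x end an aluminium stop bar is fixed across the floor, 14 mm high; the bar's near face lies anywhere from x = 60 to 126 mm (not measured: feel or see it). The cast slides until it meets the bar.
- rack: fixed wooden drying rack 150 (x) x 112 (y) x 60 mm high: a base plate 8 mm thick and two upright rails along x, each 14 mm thick, with an 84 mm gap between them, wide enough for the blade to sink between them; open above and at both x ends. Origin at the centre of its underside on the table.
- rack_top (a point): midway between the rails, level with their tops (z = 60 mm of the rack); the cast's origin belongs here
- mould_square: dark square wooden mould with a round hollow, 150 x 150 x 40 mm, bystander; origin under its centre
- mould_paddle: red-brown wooden paddle mould, 265 x 100 x 32 mm, bystander; handle to its -x
- mould_bar: dark wooden bar mould with three hollows, 280 (x) x 80 x 34 mm, bystander; origin under its centre
- jar: amber jar with a brass lid, 68 mm across, 90 mm high, bystander; origin under its centre
- brush: flat brush lying along its x, 200 mm long, bystander; origin under its middle
- plug: dark round wooden stamp, 80 mm across, 30 mm high, bystander; origin under its centre
- pencil_cup: blue ceramic cup, 76 mm across, 100 mm high, bystander; origin under its centre
There are look-alikes about, which are no part of the job. There is more than one size of the cast; the job needs the smallest.

How it is judged:
On the way, in this order (a step that is already met when the one before it is completed fails the run):
1. the cast is carried on the spatula, at least 25 mm above the tray's floor (height (world z) of cast above 0.037 m and contact force between spatula and cast above 0.3 N and contact force between cast and board below 0.05 N), for 0.3 s.
2. the cast lies on the rack's rails, off the spatula (distance between cast and rack_top below 0.025 m and angle between cast's own z axis and vertical below 0.06 rad and contact force between cast and rack above 0.5 N and contact force between spatula and cast below 0.05 N), for 0.2 s.
At the end, for the whole second after the job is handed in: The cast rests on both rails, its centre within 25 mm of the rack's middle, underside within 5 mm of the rail tops, tilted under 0.06 rad, relief up. The spatula lies at rest on its blade (blade below 30 mm, tilt under 0.2 rad) on table or tray, touching neither cast nor rack (horizontal distance between cast and rack_top below 0.025 m and z of cast in the frame of rack_top between -0.005 and 0.005 m and angle between cast's own z axis and vertical below 0.06 rad and contact force between cast and rack above 0.5 N and linear speed of each of cast, spatula below 0.02 m/s and height (world z) of spatula below 0.03 m and angle between spatula's own z axis and vertical below 0.2 rad and contact force between spatula and cast below 0.05 N and contact force between spatula and rack below 0.05 N).
It fails at once if the spatula presses on the cast with more than 25 N (contact force between spatula and cast above 25 N).
It fails at once if the gripper or arm touches the cast (more than 0.3 N) (contact force between any of the fingers, the arm and cast above 0.3 N).
It fails at once if the cast is dropped: moving faster than 0.5 m/s with no spatula under it (linear speed of cast above 0.5 m/s and contact force between spatula and cast below 0.01 N).
It fails at once if a bystander is moved by more than 30 mm (distance of any of mould_square, mould_paddle, mould_bar, jar, brush, plug, pencil_cup from where it was at the start of the episode above 0.03 m).
It also fails if it takes over 72 s, if anything falls off the work surface, if the arm or the gripper's body presses on something with over 40 N, if the wrist force passes 120 N, or if a joint passes its speed limit or range.

## Robot

A 6-joint arm with a two-finger parallel gripper is mounted at the origin on the work surface. World frame = base frame: x ahead of the robot, y to its left, z up, the work surface at z = 0. Lengths are in m, angles in rad, forces in N, time in s.
With the tool pointing down it reaches from about 0.35 to 0.975 m from the base axis. Payload 4.9 kg.
Tool frame: the origin (TCP) lies midway between the tips of the shut fingers; the grasp point (between the pads) lies 19 mm behind it (ctrl.hold_point_z is the distance from the TCP to the grasp point, in m); z points along the fingers, y is the line along which they close (so a half turn about z gives the same grasp; the last joint's range is limited). The gripper opens to 85 mm and grips with 20 to 120 N. Pads are 22 mm wide; open, the fingers measure 114 mm over their backs; the gripper's body (76 mm by 85 mm) begins 54 mm behind the grasp point. The pads swing forward as they close: fully open they stand 13 mm farther back than shut.
Start: joints at [-1.246, 0.053, 1.613, -0, 1.476, -0.119], TCP at [0.268, -0.564, 0.231] pointing down, gripper open.
Joint ranges: [-3.01, 3.01], [-1.01, 2.22], [0.06, 2.58], [-1.02, 4.17], [0.09, 2.62], [-3.14, 3.14]. Speed limits (rad/s): [2.57, 2.57, 3.14, 3.14, 3.14, 3.14].

## Interface

Orientations are given as a rotation vector (axis times angle).
In Python, from station import status, viewer, finish_job, ctrl gives the robot as it stands.
- The arm moves only by the shell command python3 -m jog 'ROWS' [FORCE]. ROWS is JSON, a list of rows, each a list of 7 numbers: the turn, a rotation vector about the tool's x, y, z each as a share of 5 degrees, from -1 to 1, then the shift along the tool's x, y, z each as a share of 30 mm, from -1 to 1, then the opening, from -1 (shut) to 1 (fully open). A call has 1 to 5 rows; each row shifts and turns the commanded pose from where the row before left it, along the tool's axes as they then stand; what a row does not reach is not made up. A row lasts 1/8 s, in which the tool goes at most 62.5 mm and 10.7 degrees, less where a joint would pass 70% of its speed; a pose out of reach is approached as far as the arm can. A call with a number of a shift or a turn outside -1 to 1 is refused whole. A call with a gripper value outside its range is refused whole. The fingers move at their own pace and stop on an object; FORCE is the grip in N (left out, the last holds). Time passes only in rows, so rows that do not move let the fingers close. It gives the time, the measured TCP pose, the force, the opening and the grip force at its end, in the units of the state.
- status.get_obs(): the state, without advancing time (a new reading comes with each control period).
- viewer.get_image(name): name is "scene" or "top" or "wrist"; returns a dict with "img" (384x512x3 uint8, red, green, blue), "fovy" (degrees; the focal length in pixels is half the picture's height over the tangent of half this angle, whatever the lens; pixels are square), "cx", "cy" (the principal point, pixels), "distortion" ([k1, k2, p1, p2, k3] as OpenCV has them; the pictures are not rectified), "rvec" (rotation vector, rad) and "tvec" (3), from world to camera coordinates, as OpenCV has them. Camera axes: x right, y down, z forward; pixel columns grow to the right and rows downward; lengths in m; the calibration is good to about 2 mm. A picture is of the moment at which its call begins. There is no depth.
- finish_job(): hands the job in; it is judged then, once.
The state is a dict: "t": time; "q": joint angles; "dq": joint speeds; "effort": joint torques, N m; "tool_pos": TCP position; "tool_rot": TCP orientation; "contact_force": force on the tool from outside, world axes, zero at the start; "wrist_torque": the same for the moment, N m; "opening": finger opening in m; "grip_force": force on a finger pad.
Only numpy, scipy, OpenCV 4.12 (cv2) and the standard library are available. Lean on these libraries where they do the work, as an engineer would, in place of code of your own. Each camera call takes 0.05 s, during which the arm holds its last target. There are 200 camera calls.

## Working session

There is one attempt and no reset: what is moved stays moved. The work goes in short steps, Python scripts to look and compute and a shell command to move; the robot and the scene stay as the last step left them, time stands still between calls to the robot, and variables do not carry over. Pictures are saved under pics/ and viewed, at most 13 in all, crops included, and the job is handed in when it is done.

```bash
mkdir -p pics; ls
cat > h.py <<'E'
import numpy as np, cv2
from scipy.spatial.transform import Rotation as R
from station import status, viewer
def cam(v):
    f=v["img"].shape[0]/2/np.tan(np.radians(v["fovy"])/2)
    return np.array([[f,0,v["cx"]],[0,f,v["cy"]],[0,0,1]]),np.array(v["distortion"],float)
def ray(v,uv):
    K,d=cam(v); n=cv2.undistortPoints(np.array(uv,float).reshape(-1,1,2),K,d)[:,0]
    Rm=cv2.Rodrigues(np.array(v["rvec"],float))[0]
    return -Rm.T@np.array(v["tvec"],float), np.c_[n,np.ones(len(n))]@Rm
def onz(v,uv,z):
    o,d=ray(v,uv); return o+d*((z-o[2])/d[:,2])[:,None]
def proj(v,p):
    K,d=cam(v); return cv2.projectPoints(np.array(p,float).reshape(-1,1,3),np.array(v["rvec"],float),np.array(v["tvec"],float),K,d)[0][:,0]
E
python3 - <<'E'
from h import *
for n in("top","scene"):
    v=viewer.get_image(n); np.save(f"{n}0.npy",v,allow_pickle=True)
    cv2.imwrite(f"pics/{n}0.png",cv2.resize(v["img"][:,:,::-1],(800,600)))
    print(n,v["fovy"],v["cx"],v["cy"],v["distortion"],ray(v,[[256,192]]))
o=status.get_obs();print(o["tool_pos"],o["tool_rot"],o["t"])
E
```

```text
pics
top 50.99941743302763 256.6922673182854 196.0348688339808 [-0.02290291  0.          0.          0.          0.        ] (array([ 0.35793815, -0.01020384,  1.35668729]), array([[ 0.16610776, -0.00947961, -0.98611448]]))
scene 44.20026885662398 250.495200105534 191.1330756348357 [-0.13962368  0.          0.          0.          0.        ] (array([ 1.26062401, -0.89093844,  1.4449035 ]), array([[-0.39985517,  0.49684038, -0.77032745]]))
[ 0.26818705 -0.56391391  0.23017711] [-3.06275023e+00 -6.91033204e-01  3.10994767e-04] 0.1
```

View pics/top0.png

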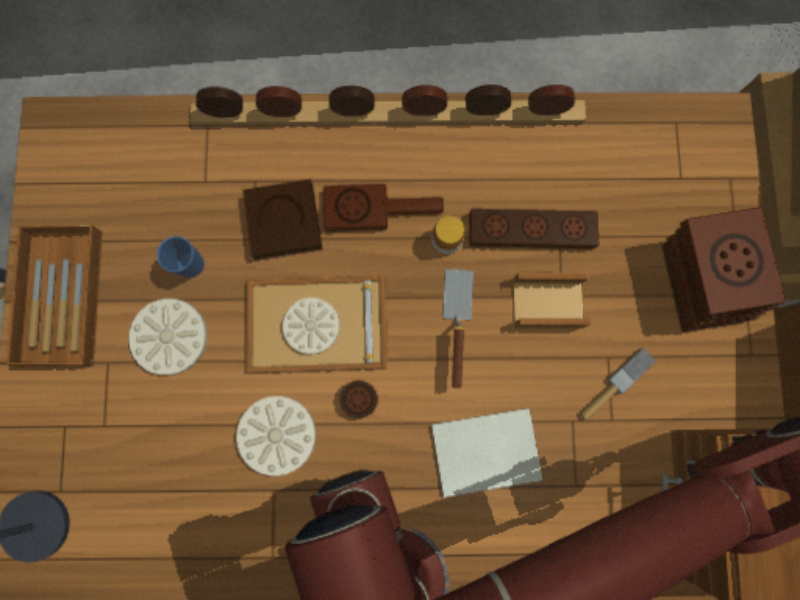

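View pics/scene0.png

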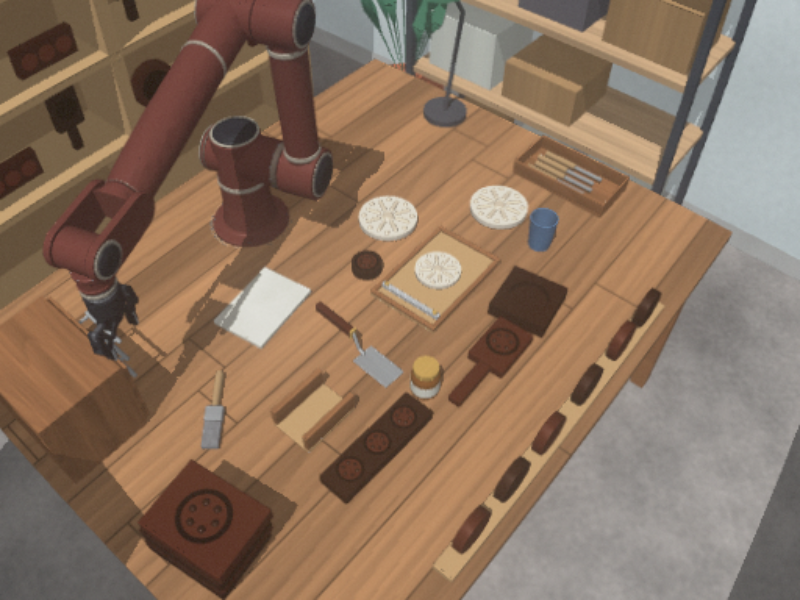

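The top view (800x600) has +y to the left and +x up.

There are three round casts:
- (311,326), in the tray, smallest.
- (167,336), larger, on the table.
- (276,436), larger, on the table.

The job needs the one in the tray, (311,326). The tray's stop bar is at (368,320), so tray +x points along world -y.

There are two spatula-like tools:
- (457,330), offset spatula with a red-brown handle and a thin neck. This one fits.
- (620,383), light-handled scraper, a look-alike.

The rack is at (549,300).

Run:
```python
from h import *
v=np.load("top0.npy",allow_pickle=True).item(); im=v["img"]
s=512/800
def P(pts,z): return np.round(onz(v,np.array(pts)*s,z)*1000).astype(int)[:,:2].tolist()
hsv=cv2.cvtColor(im,cv2.COLOR_RGB2HSV)
def mask(lo,hi,box):
    m=cv2.inRange(hsv,lo,hi); k=np.zeros_like(m); x0,y0,x1,y1=[int(b*s) for b in box]; k[y0:y1,x0:x1]=1
    m=m*k; n,l,st,c=cv2.connectedComponentsWithStats(m); i=1+np.argmax(st[1:,4]); 
    return cv2.findContours((l==i).astype(np.uint8),0,1)[0][0][:,0]
for name,lo,hi,box,zs in [("cast",(0,0,120),(40,75,255),(270,285,352,365),.028),("bar",(0,0,100),(179,60,255),(355,275,380,370),.026),
  ("blade",(0,0,90),(179,70,255),(435,262,480,322),.003),("handle",(0,110,30),(14,255,130),(445,325,470,395),.068),("scast2",(0,0,120),(40,75,255),(120,290,215,380),.016)]:
    c=mask(lo,hi,box); w=onz(v,c,zs)[:,:2]*1000
    r=cv2.minAreaRect(w.astype(np.float32)); print(name,len(c),np.round(r[0]),np.round(r[1]),round(r[2],1), np.round(cv2.boxPoints(r)).tolist())
print("tray",P([(247,282),(385,277),(387,367),(248,372)],.02))
print("rack",P([(517,279),(587,279),(588,321),(516,321)],.06))
big=lambda a,b,c,d:cv2.resize(im[int(b*s):int(d*s),int(a*s):int(c*s),::-1],None,fx=4.4,fy=4.4,interpolation=cv2.INTER_CUBIC)
a=big(240,260,500,395);b=big(490,260,610,395); cv2.imwrite("pics/crop.png",cv2.resize(np.hstack([a,b[:a.shape[0]]]),(800,284*800//1070 if 0 else int(a.shape[0]*800/(a.shape[1]+b.shape[1])))))
```

```text
cast 101 [530. 169.] [121. 116.] 0.2 [[469.0, 227.0], [470.0, 110.0], [591.0, 111.0], [590.0, 227.0]]
bar 86 [538.  46.] [ 10. 138.] 89.8 [[469.0, 41.0], [607.0, 41.0], [607.0, 51.0], [469.0, 51.0]]
blade 97 [ 597. -149.] [ 62. 114.] 86.2 [[538.0, -176.0], [652.0, -184.0], [656.0, -122.0], [542.0, -114.0]]
handle 80 [ 453. -138.] [ 22. 119.] 86.0 [[393.0, -144.0], [511.0, -153.0], [513.0, -131.0], [394.0, -123.0]]
scast2 140 [511. 478.] [165. 161.] 89.5 [[430.0, 396.0], [591.0, 395.0], [593.0, 560.0], [431.0, 561.0]]
tray [[626, 307], [634, 9], [439, 6], [432, 300]]
rack [[619, -270], [617, -418], [528, -415], [530, -264]]
```

View pics/crop.png

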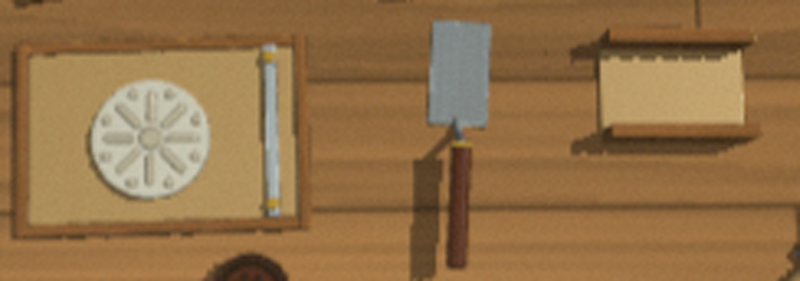

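The crop shows the small cast at (150,139), the bar at (270,130), the spatula blade at (460,72) with its red-brown handle below, and the rack at (675,85). These match the sizes given: cast about 120 mm, blade 62x114 mm, handle 119 mm.

Next I refine the rack rails and work out the first move.

```bash
cat >> h.py <<'E'
def rel(target,yaw_tx):
    "shift in current tool axes (rows of 30mm) to target TCP (m); yaw of tool x axis now and turn about tool z (rows of 5deg) to yaw_tx (deg)"
    o=status.get_obs(); Rm=R.from_rotvec(o["tool_rot"]).as_matrix()
    d=Rm.T@(np.array(target)-o["tool_pos"])/.03
    y=np.degrees(np.arctan2(Rm[1,0],Rm[0,0])); t=-((yaw_tx-y+180)%360-180)/5
    print("tcp",np.round(o["tool_pos"],4),"yaw",round(y,2),"zaxis",np.round(Rm[:,2],4),"shift rows",np.round(d,2),"turn rows",round(t,2),"q",np.round(o["q"],2))
E
python3 - <<'E'
from h import *
v=np.load("top0.npy",allow_pickle=True).item(); im=v["img"]
for u in (345,352,359):
    print(u,[(r,*im[r,u].tolist()) for r in range(170,212)])
for r in (177,206): print(r,[(u,int(im[r,u].sum())) for u in list(range(324,336))+list(range(370,382))])
print(onz(v,[[350,174],[350,181],[350,200],[350,210]],.06))
rel([.497,-.142,.2],-4.1); rel([.497,-.142,.2],-4.1+180); rel([.497,-.142,.2],-94.1)
E
```

```text
345 [(170, 143, 104, 63), (171, 143, 102, 61), (172, 144, 102, 62), (173, 129, 93, 53), (174, 129, 90, 50), (175, 145, 100, 52), (176, 139, 95, 51), (177, 130, 88, 48), (178, 101, 67, 37), (179, 63, 45, 27), (180, 69, 50, 32), (181, 84, 67, 35), (182, 104, 86, 53), (183, 100, 82, 48), (184, 149, 121, 78), (185, 190, 159, 107), (186, 191, 159, 108), (187, 189, 159, 104), (188, 190, 157, 104), (189, 191, 161, 109), (190, 191, 161, 108), (191, 190, 160, 108), (192, 190, 160, 108), (193, 192, 161, 107), (194, 191, 160, 106), (195, 189, 159, 103), (196, 190, 158, 107), (197, 188, 157, 104), (198, 187, 158, 107), (199, 189, 159, 109), (200, 189, 158, 109), (201, 189, 159, 107), (202, 187, 156, 104), (203, 175, 140, 91), (204, 146, 103, 56), (205, 143, 97, 52), (206, 141, 92, 50), (207, 109, 74, 40), (208, 65, 42, 16), (209, 72, 51, 27), (210, 87, 65, 39), (211, 92, 68, 40)]
352 [(170, 142, 103, 61), (171, 141, 102, 60), (172, 144, 104, 61), (173, 130, 95, 55), (174, 129, 88, 51), (175, 142, 95, 49), (176, 138, 91, 50), (177, 132, 88, 46), (178, 107, 73, 39), (179, 62, 42, 23), (180, 69, 50
[... 2066 characters left out ...]
77, 276), (378, 299), (379, 335), (380, 318), (381, 332)]
[[ 0.63357537 -0.33369327  0.06      ]
 [ 0.61004467 -0.33255614  0.06      ]
 [ 0.54683728 -0.32952309  0.06      ]
 [ 0.51394822 -0.32795745  0.06      ]]
tcp [ 0.2682 -0.5639  0.2302] yaw 25.43 zaxis [-6.0e-04  1.8e-03 -1.0e+00] shift rows [12.93 -9.42  1.03] turn rows 5.91 q [-1.25  0.05  1.61 -0.    1.48 -0.12]
tcp [ 0.2682 -0.5639  0.2302] yaw 25.43 zaxis [-6.0e-04  1.8e-03 -1.0e+00] shift rows [12.93 -9.42  1.03] turn rows -30.09 q [-1.25  0.05  1.61 -0.    1.48 -0.12]
tcp [ 0.2682 -0.5639  0.2302] yaw 25.43 zaxis [-6.0e-04  1.8e-03 -1.0e+00] shift rows [12.93 -9.42  1.03] turn rows 23.91 q [-1.25  0.05  1.61 -0.    1.48 -0.12]
```

```bash
python3 -m jog '[[0,0,0,1,-0.72,0,1],[0,0,0,1,-0.72,0,1],[0,0,0,1,-0.72,0,1],[0,0,0,1,-0.72,0,1],[0,0,0,1,-0.72,0,1]]' 100
python3 -m jog '[[0,0,0,1,-0.73,0,1],[0,0,0,1,-0.73,0,1],[0,0,0,1,-0.73,0,1],[0,0,0,1,-0.73,0,1],[0,0,0,1,-0.73,0,1]]' >/dev/null
python3 -m jog '[[0,0,0,1,-0.73,0,1],[0,0,0,1,-0.73,0,1],[0,0,0,0.93,-0.73,0,1],[0,0,-1,0,0,0,1],[0,0,-1,0,0,0,1]]' >/dev/null
for i in 1 2 3 4 5; do python3 -m jog '[[0,0,-1,0,0,0,1],[0,0,-1,0,0,0,1],[0,0,-1,0,0,0,1],[0,0,-1,0,0,0,1],[0,0,-1,0,0,0,1]]' >/dev/null; done
python3 -m jog '[[0,0,-1,0,0,0,1],[0,0,-1,0,0,0,1],[0,0,-1,0,0,0,1]]'
python3 - <<'E'
from h import *
rel([.497,-.142,.2],175.9)
v=viewer.get_image("wrist"); np.save("w1.npy",v,allow_pickle=True); cv2.imwrite("pics/w1.png",v["img"][:,:,::-1])
p=proj(v,[[.497,-.142,.068],[.597,-.149,.003],[.39,-.135,.068]]); print(p)
E
```

```text
t: 0.72
tool_pos: [0.3577, -0.4012, 0.2307]
tool_rot: [-3.064, -0.691, 0.0]
contact_force: [0.9, -0.5, 0.6]
opening: 0.0853
grip_force: 0.0
t: 5.48
tool_pos: [0.4968, -0.142, 0.2307]
tool_rot: [-0.121, -3.138, -0.001]
contact_force: [-0.2, 1.0, 0.1]
opening: 0.085
grip_force: 0.0
tcp [ 0.4968 -0.142   0.2307] yaw 175.59 zaxis [-1.e-03  5.e-04 -1.e+00] shift rows [-0.01 -0.    1.02] turn rows -0.06 q [-0.42 -0.21  1.86  0.    1.49 -1.92]
[[254.33328202 167.8174424 ]
 [254.93953108 231.90844404]
 [253.05576771  55.73918517]]
```

View pics/w1.png

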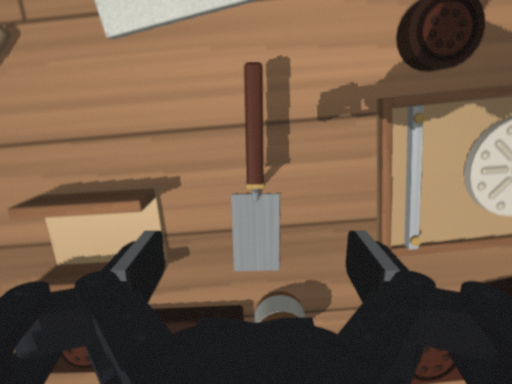

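The wrist view shows the spatula centred between the fingers: handle from (253,63) to (256,190) and blade centre at (256,232). Predicted and seen agree, so I go down and grip.

```bash
python3 -m jog '[[0,0,0,0,0,1,1],[0,0,0,0,0,1,1],[0,0,0,0,0,1,1],[0,0,0,0,0,1,1],[0,0,0,0,0,1,1]]' >/dev/null
python3 -m jog '[[0,0,0,0,0,1,1],[0,0,0,0,0,0.47,1],[0,0,0,0,0,0,1]]'
python3 -m jog '[[0,0,0,0,0,0,-1],[0,0,0,0,0,0,-1],[0,0,0,0,0,0,-1],[0,0,0,0,0,0,-1],[0,0,0,0,0,0,-1]]' 110
python3 -m jog '[[0,0,0,0,0,0,-1],[0,0,0,0,0,0,-1],[0,0,0,0,0,0,-1]]'
python3 -m jog '[[0,0,0,0,0,-1,-1],[0,0,0,0,0,-1,-1],[0,0,0,0,0,-1,-1],[0,0,0,0,0,0,-1],[0,0,0,0,0,0,-1]]'
python3 - <<'E'
from h import *
rel([.497,-.142,.126],175.9)
for n in ("scene","top","wrist"):
    v=viewer.get_image(n); np.save(f"{n}2.npy",v,allow_pickle=True)
    im=v["img"]
    c=proj(v,[[.55,-.145,.11]])[0].astype(int); print(n,c)
    if n!="top":
        a=im[max(c[1]-90,0):c[1]+90,max(c[0]-130,0):c[0]+130] if n=="scene" else im
        cv2.imwrite(f"pics/{n}2.png",cv2.resize(a[:,:,::-1],None,fx=3 if n=="scene" else 1,fy=3 if n=="scene" else 1))
E
```

```text
t: 6.52
tool_pos: [0.4963, -0.1418, 0.0362]
tool_rot: [-0.126, -3.137, -0.001]
contact_force: [-0.2, 0.2, 0.6]
opening: 0.0854
grip_force: 0.0
t: 7.15
tool_pos: [0.4975, -0.1422, 0.038]
tool_rot: [0.125, 3.138, -0.0]
contact_force: [-1.2, 1.2, 5.1]
opening: 0.0163
grip_force: 107.2
t: 7.52
tool_pos: [0.4975, -0.1422, 0.038]
tool_rot: [0.125, 3.138, -0.0]
contact_force: [-1.5, 1.0, 5.0]
opening: 0.0165
grip_force: 107.2
t: 8.15
tool_pos: [0.4959, -0.1416, 0.1252]
tool_rot: [-0.125, -3.136, -0.002]
contact_force: [-0.6, 0.4, -3.3]
opening: 0.0162
grip_force: 107.5
tcp [ 0.4959 -0.1416  0.1252] yaw 175.43 zaxis [-0.0029  0.0012 -1.    ] shift rows [-0.04 -0.01 -0.03] turn rows -0.09 q [-0.42 -0.12  1.96 -0.    1.3  -1.91]
scene [231 208]
top [295 197]
wrist [255 307]
```

View pics/scene2.png

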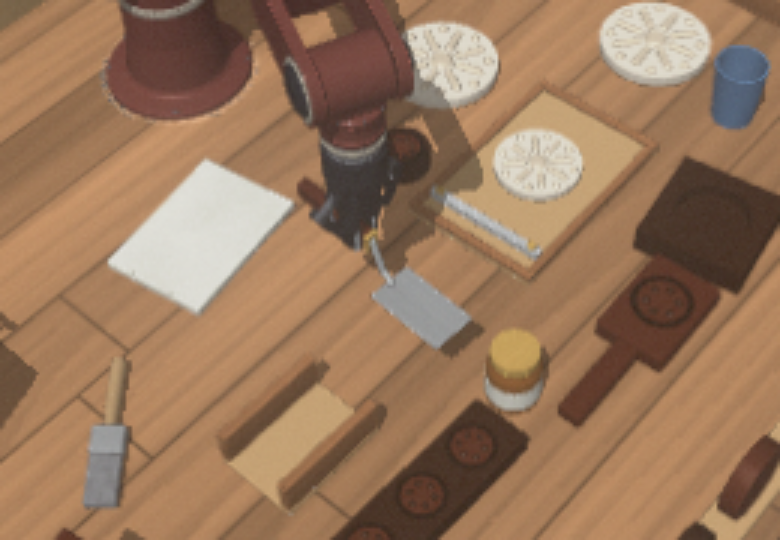

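The spatula is in the grip, with the blade at (420,308) and clear of the table. I'll triangulate the blade corners to check its tilt.

```bash
cat >> h.py <<'E'
def quad(v,ctr,rad=45,lo=(0,0,85),hi=(179,60,255),vis=None):
    hsv=cv2.cvtColor(v["img"],cv2.COLOR_RGB2HSV); m=cv2.inRange(hsv,lo,hi)
    u,w=proj(v,[ctr])[0]; k=np.zeros_like(m); cv2.circle(k,(int(u),int(w)),rad,255,-1); m&=k
    m=cv2.morphologyEx(m,cv2.MORPH_OPEN,np.ones((3,3)))
    n,l,st,c=cv2.connectedComponentsWithStats(m); i=1+np.argmax(st[1:,4])
    c=cv2.findContours((l==i).astype(np.uint8),0,1)[0][0]; h=cv2.convexHull(c)
    for e in np.linspace(.01,.2,60):
        a=cv2.approxPolyDP(h,e*cv2.arcLength(h,True),True)
        if len(a)<=4: break
    return a[:,0].astype(float),st[i,4]
def tri(vs,uvs):
    A=np.zeros((3,3));b=np.zeros(3)
    for v,uv in zip(vs,uvs):
        o,d=ray(v,[uv]);d=d[0]/np.linalg.norm(d[0]);M=np.eye(3)-np.outer(d,d);A+=M;b+=M@o
    return np.linalg.solve(A,b)
def blade(vs,ctr,pred,**kw):
    qs=[quad(v,ctr,**kw)[0] for v in vs]; out=[]
    for p in pred:
        uvs=[]
        for v,q in zip(vs,qs):
            z=proj(v,[p])[0]; uvs.append(q[np.argmin(((q-z)**2).sum(1))])
        out.append(tri(vs,uvs))
    return np.array(out)
def corners(o,yaw,z=.003,x=(55,-55)):
    c,s=np.cos(np.radians(yaw)),np.sin(np.radians(yaw)); o=np.array(o)
    return np.array([o+np.array([a*c-b*s,a*s+b*c,z*1000])/1000 for a,b in((x[0],31),(x[0],-31),(x[1],-31),(x[1],31))])
E
python3 - <<'E'
from h import *
vs=[np.load(f"{n}2.npy",allow_pickle=True).item() for n in("top","scene")]
o=[.5955,-.149,.088]
for v in vs: q,a=quad(v,o); print(q.tolist(),a,proj(v,corners(o,-4.3)).round(1).tolist())
b=blade(vs,o,corners(o,-4.3)); print(b.round(4), [np.linalg.norm(b[i]-b[i-1]).round(4) for i in range(4)])
E
```

```text
[[287.0, 167.0], [305.0, 168.0], [305.0, 180.0], [287.0, 179.0]] 219 [[286.7, 166.8], [305.9, 168.0], [304.3, 201.7], [284.9, 200.5]]
[[235.0, 207.0], [256.0, 222.0], [247.0, 233.0], [225.0, 217.0]] 456 [[257.9, 222.8], [245.5, 233.1], [223.6, 215.4], [236.0, 205.6]]
[[ 0.6491 -0.1245  0.0956]
 [ 0.6496 -0.1804  0.089 ]
 [ 0.5854 -0.1882  0.1394]
 [ 0.5866 -0.1339  0.1442]] [np.float64(0.0797), np.float64(0.0563), np.float64(0.0819), np.float64(0.0545)]
```

Only the front half of the blade is visible from above, but its front corners lie within about 4 mm of the prediction, so the blade is close to level. Now I raise it, turn by 84° and carry it to the +y end of the tray.

```bash
cat >> h.py <<'E'
OFF=np.array([-.155,0.,.038])   # spatula tip in tool frame (tool x = -spatula x)
def tip(off=OFF):
    o=status.get_obs(); Rm=R.from_rotvec(o["tool_rot"]).as_matrix(); p=np.array(o["tool_pos"])
    print("t",round(o["t"],2),"tcp",np.round(p*1000,1),"tip",np.round((p+Rm@off)*1000,1),"heel",np.round((p+Rm@(off+[.11,0,0]))*1000,1),
     "yaw",round(float(np.degrees(np.arctan2(Rm[1,0],Rm[0,0]))),2),"zax",np.round(Rm[:,2],3),"F",np.round(o["contact_force"],1),"T",np.round(o["wrist_torque"],2),"grip",round(float(o["grip_force"]),0))
    return p,Rm
def to(t,off=OFF):
    p,Rm=tip(off); print("shift rows to tip target",np.round(Rm.T@(np.array(t)-p-Rm@off)/.03,2))
E
python3 -m jog '[[0,0,0,0,0,-1,-1],[0,0,0,0,0,-1,-1],[0,0,1,0,0,0,-1],[0,0,1,0,0,0,-1],[0,0,1,0,0,0,-1]]' >/dev/null
for i in 1 2; do python3 -m jog '[[0,0,1,0,0,0,-1],[0,0,1,0,0,0,-1],[0,0,1,0,0,0,-1],[0,0,1,0,0,0,-1],[0,0,1,0,0,0,-1]]' >/dev/null; done
python3 -m jog '[[0,0,1,0,0,0,-1],[0,0,1,0,0,0,-1],[0,0,1,0,0,0,-1],[0,0,0.8,0,0,0,-1],[0,0,0,0,0,0,-1]]'
for i in 1 2 3; do python3 -m jog '[[0,0,0,1,0,0,-1],[0,0,0,1,0,0,-1],[0,0,0,1,0,0,-1],[0,0,0,1,0,0,-1],[0,0,0,1,0,0,-1]]' >/dev/null; done
python3 -m jog '[[0,0,0,1,0,0,-1],[0,0,0,1,0,0,-1],[0,0,0,1,0,0,-1],[0,0,0,0,0,0,-1]]'
python3 - <<'E'
from h import *
to([.528,.25,.06])
vs=[]
for n in("top","scene","wrist"):
    v=viewer.get_image(n); np.save(f"{n}3.npy",v,allow_pickle=True); cv2.imwrite(f"pics/{n}3.png",v["img"][:,:,::-1]); vs.append(v)
p,Rm=tip(); print([proj(v,[p+Rm@OFF]).round() for v in vs])
E
```

```text
t: 10.8
tool_pos: [0.4966, -0.1418, 0.1859]
tool_rot: [-2.191, -2.248, 0.001]
contact_force: [-0.8, 0.0, -2.0]
opening: 0.0165
grip_force: 107.5
t: 13.18
tool_pos: [0.4832, 0.3992, 0.1864]
tool_rot: [-2.189, -2.252, 0.001]
contact_force: [0.6, -0.4, -2.9]
opening: 0.0162
grip_force: 107.5
t 13.18 tcp [483.2 399.2 186.4] tip [487.5 244.3 148.4] heel [484.4 354.2 148.4] yaw 91.62 zax [-0.001 -0.    -1.   ] F [ 0.6 -0.4 -2.9] T [0.1  0.01 0.05] grip 108.0
shift rows to tip target [0.15 1.36 2.94]
t 13.32 tcp [483.5 397.1 186.6] tip [487.4 242.1 148.7] heel [484.6 352.1 148.6] yaw 91.44 zax [-0.001 -0.001 -1.   ] F [ 1.2  0.1 -2.8] T [0.16 0.03 0.  ] grip 108.0
[array([[169., 217.]]), array([[284., 135.]]), array([[254., 400.]])]
```

View pics/top3.png

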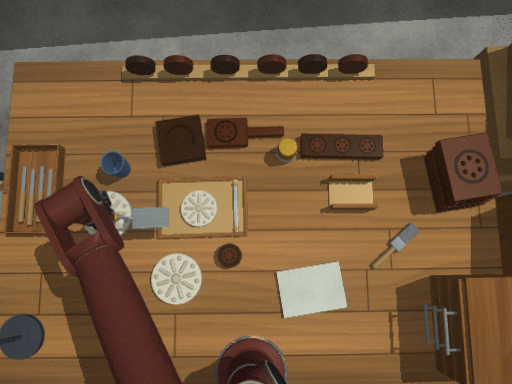

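The blade lies at (150,217), to the left of the tray, and the tray and cast are untouched. I'll calibrate the real blade corners against the tool.

Run:
```python
from h import *
vs=[np.load(f"{n}3.npy",allow_pickle=True).item() for n in("top","scene")]
p,Rm=tip(); c=p+Rm@(OFF+[.035,0,-.003])
pred=[p+Rm@(OFF+np.array([a,b,-.003])) for a,b in((0,.031),(0,-.031),(.11,-.031),(.11,.031))]
for v in vs: q,a=quad(v,c,rad=28 if v is vs[0] else 40); print(q.tolist(),a,proj(v,pred).round(1).tolist())
v=vs[0]
for r in (212,217,222): print(r,[int(x) for x in v["img"][r,160:176].sum(1)])
for u in (150,162): print(u,[int(x) for x in v["img"][200:234,u].sum(1)])
g=cv2.resize(vs[1]["img"][95:185,225:345,::-1],None,fx=6,fy=6,interpolation=cv2.INTER_CUBIC); cv2.imwrite("pics/s3c.png",g)
```

```text
t 13.32 tcp [483.5 397.1 186.6] tip [487.4 242.1 148.7] heel [484.6 352.1 148.6] yaw 91.44 zax [-0.001 -0.001 -1.   ] F [ 1.2  0.1 -2.8] T [0.16 0.03 0.  ] grip 108.0
[[167.0, 207.0], [166.0, 227.0], [132.0, 228.0], [130.0, 208.0]] 811 [[168.4, 206.8], [168.4, 227.3], [131.7, 228.6], [131.9, 208.0]]
[[328.0, 121.0], [322.0, 146.0], [280.0, 133.0], [292.0, 119.0]] 931 [[290.6, 138.1], [277.9, 131.3], [293.7, 117.1], [306.2, 123.4]]
212 [407, 399, 401, 410, 408, 403, 401, 397, 389, 399, 420, 410, 424, 418, 415, 422]
217 [404, 400, 403, 398, 397, 399, 405, 402, 384, 404, 416, 420, 414, 420, 423, 428]
222 [392, 403, 392, 395, 395, 402, 400, 400, 374, 403, 412, 425, 419, 412, 422, 422]
150 [286, 285, 303, 306, 313, 315, 319, 398, 426, 406, 391, 400, 408, 412, 395, 406, 404, 402, 391, 405, 402, 393, 394, 395, 384, 398, 401, 344, 253, 198, 179, 161, 176, 200]
162 [377, 388, 389, 380, 375, 382, 375, 386, 404, 399, 402, 400, 401, 398, 400, 411, 405, 403, 401, 396, 401, 405, 392, 389, 404, 408, 421, 396, 392, 392, 400, 396, 396, 398]
```

View pics/s3c.png

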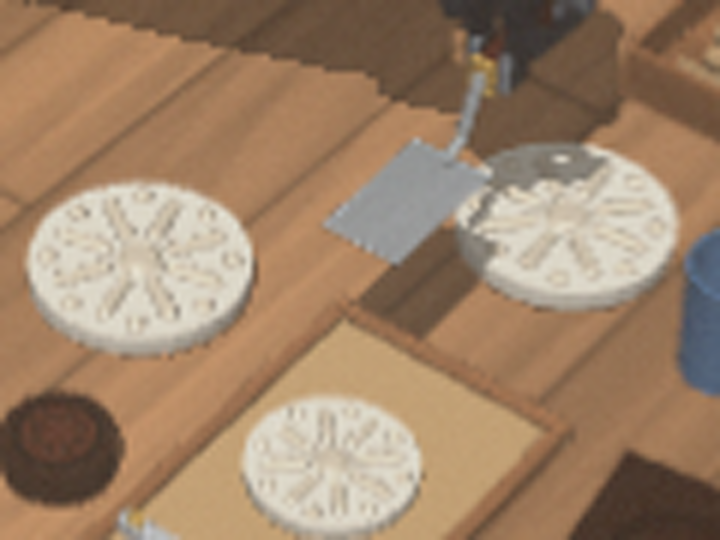

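The blade reads level and within 1 px of the prediction everywhere: front corners at crop (325,225) and (398,263). The blade is longer than the free space behind the cast, so I tilt it tip-down about 12° and enter over the rim.

```bash
python3 -m jog '[[0,1,0,0,0.65,0,-1],[0,1,0,0,0.65,0,-1],[0,0.4,0,0,0,0,-1],[0,0,0,0,0,0,-1]]' >/dev/null
python3 - <<'E'
from h import *
to([.528,.248,.030])
E
```

```text
t 13.82 tcp [522.3 397.5 186.8] tip [525.6 253.7 117.5] heel [523.1 361.3 140.3] yaw 91.34 zax [-0.006  0.207 -0.978] F [-0.5  0.9 -2.3] T [-0.06  0.01 -0.01] grip 108.0
shift rows to tip target [-0.79  0.08  2.81]
```

```bash
python3 -m jog '[[0,0,0,-0.27,0.03,0.94,-1],[0,0,0,-0.26,0.03,0.94,-1],[0,0,0,-0.26,0.02,0.93,-1],[0,0,0,0,0,0,-1]]'
python3 - <<'E'
from h import *
to([.528,.248,.015])
v=viewer.get_image("wrist"); cv2.imwrite("pics/w4.png",v["img"][:,:,::-1])
p,Rm=tip(); print(proj(v,[p+Rm@OFF,[.530,.169,.028]]))
E
```

```text
t: 14.32
tool_pos: [0.5223, 0.3923, 0.0964]
tool_rot: [-2.082, -2.135, -0.209]
contact_force: [-0.4, -0.1, -2.4]
opening: 0.0165
grip_force: 107.7
t 14.32 tcp [522.3 392.3  96.4] tip [525.6 248.4  27.5] heel [522.9 356.   50. ] yaw 91.41 zax [-0.011  0.204 -0.979] F [-0.4 -0.1 -2.4] T [-0.02 -0.02 -0.01] grip 108.0
shift rows to tip target [-0.1   0.08  0.4 ]
t 14.38 tcp [523.8 393.1  98.8] tip [527.3 249.3  29.6] heel [524.6 356.9  52.4] yaw 91.44 zax [-0.008  0.206 -0.978] F [-0.4  0.6 -2.9] T [-0.06 -0.04 -0.03] grip 108.0
[[255.9481675  400.54766641]
 [256.60477167 493.24844301]]
```

View pics/w4.png

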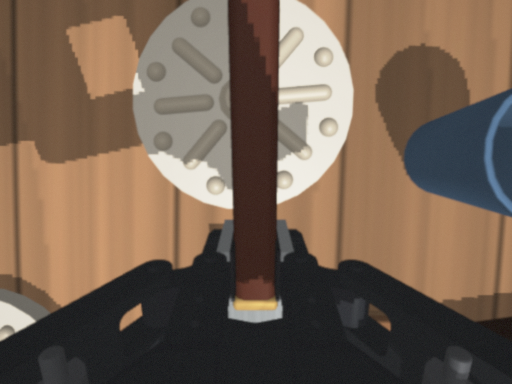

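The wrist camera looks back over the handle and shows only the larger cast under it at (245,100), well below the handle. I feel for the floor by force.

```bash
python3 -m jog '[[0,0,0,-0.07,0.02,0.33,-1],[0,0,0,0,0,0,-1]]' | sed -n 1,2p\;4p
for i in 1; do python3 -m jog '[[0,0,0,-0.01,0,0.05,-1],[0,0,0,0,0,0,-1]]' | sed -n 1,2p\;4p; python3 -m jog '[[0,0,0,-0.01,0,0.05,-1],[0,0,0,0,0,0,-1]]' | sed -n 1,2p\;4p;  python3 -m jog '[[0,0,0,-0.01,0,0.05,-1],[0,0,0,0,0,0,-1]]' | sed -n 1,2p\;4p;done
python3 -c "
from h import *
tip()"
```

```text
t: 14.62
tool_pos: [0.5258, 0.3933, 0.0901]
contact_force: [0.5, 0.4, -1.3]
t: 14.88
tool_pos: [0.5259, 0.3932, 0.0886]
contact_force: [0.4, 0.5, -2.6]
t: 15.12
tool_pos: [0.5257, 0.3931, 0.0865]
contact_force: [0.8, 0.2, -3.6]
t: 15.38
tool_pos: [0.5256, 0.3931, 0.0849]
contact_force: [0.1, -0.8, -1.6]
t 15.38 tcp [525.6 393.1  84.9] tip [529.2 249.4  15.5] heel [526.5 357.   38.4] yaw 91.42 zax [-0.006  0.208 -0.978] F [ 0.1 -0.8 -1.6] T [-0.05  0.01 -0.03] grip 108.0
```

```bash
for i in 1 2 3 4; do python3 -m jog '[[0,0,0,-0.01,0,0.05,-1],[0,0,0,0,0,0,-1]]' | sed -n 1,2p\;4p; done
```

```text
t: 15.62
tool_pos: [0.5256, 0.3931, 0.0834]
contact_force: [-0.5, -0.1, -3.1]
t: 15.88
tool_pos: [0.5258, 0.3932, 0.0821]
contact_force: [-0.1, -0.7, -2.0]
t: 16.12
tool_pos: [0.526, 0.3936, 0.0813]
contact_force: [-0.1, 0.4, 1.5]
t: 16.38
tool_pos: [0.5263, 0.394, 0.0805]
contact_force: [-1.7, 2.9, 6.1]
```

The tip touches the floor at TCP z of about 81.8 mm, as predicted. I ease off slightly and push forward along the floor.

```bash
python3 -m jog '[[0,0,0,0.015,0,-0.065,-1],[0,0,0,0,0,0,-1]]' | sed -n 1,2p\;4p
for i in 1 2 3; do python3 -m jog '[[0,0,0,-0.196,0,-0.042,-1],[0,0,0,-0.196,0,-0.042,-1]]' | sed -n 1,2p\;4p; done
python3 - <<'E'
from h import *
p,Rm=tip()
v=viewer.get_image("scene"); cv2.imwrite("pics/s5.png",cv2.resize(v["img"][110:200,230:350,::-1],None,fx=6,fy=6,interpolation=cv2.INTER_CUBIC))
print((proj(v,[p+Rm@OFF])-[230,110])*6)
E
```

```text
t: 16.62
tool_pos: [0.526, 0.3935, 0.0813]
contact_force: [-0.3, 1.7, 1.6]
t: 16.88
tool_pos: [0.5263, 0.381, 0.0812]
contact_force: [0.3, 2.9, 2.0]
t: 17.12
tool_pos: [0.5265, 0.3691, 0.0813]
contact_force: [-0.1, 4.9, 2.9]
t: 17.38
tool_pos: [0.5268, 0.357, 0.0813]
contact_force: [0.3, 4.8, 3.1]
t 17.38 tcp [526.8 357.   81.3] tip [530.4 213.4  11.8] heel [527.7 320.9  34.7] yaw 91.43 zax [-0.005  0.208 -0.978] F [0.3 4.8 3.1] T [ 0.48 -0.    0.03] grip 108.0
[[338.36405304 346.88322004]]
```

View pics/s5.png

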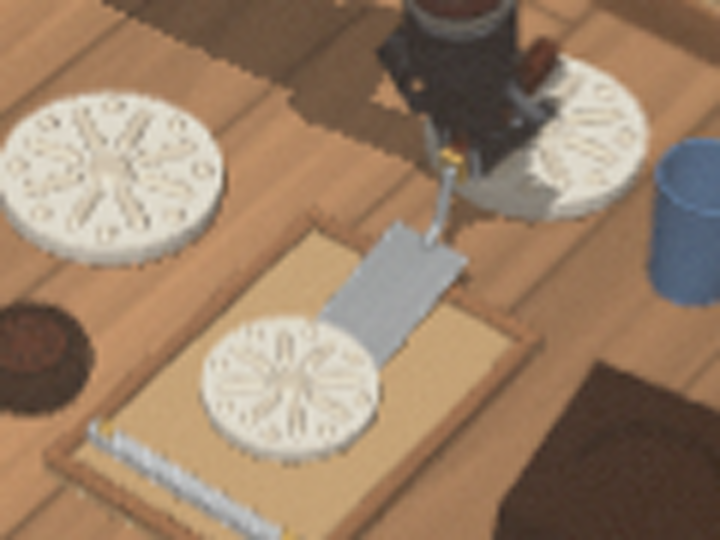

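The tip is at (340,335), touching the cast at its middle, and the cast is sliding freely with a low push force. The bar is about 50 mm ahead, so I take 30 mm at this pace and then go in small steps.

```bash
python3 -m jog '[[0,0,0,-0.196,0,-0.042,-1],[0,0,0,-0.196,0,-0.042,-1]]' | sed -n 1,2p\;4p
python3 -m jog '[[0,0,0,-0.196,0,-0.042,-1],[0,0,0,-0.196,0,-0.042,-1]]' | sed -n 2p\;4p
for i in 1 2 3 ; do python3 -m jog '[[0,0,0,-0.1,0,-0.022,-1]]' | sed -n 2p\;4p; done
python3 - <<'E'
from h import *
p,Rm=tip()
v=viewer.get_image("top"); np.save("top5.npy",v,allow_pickle=True)
hsv=cv2.cvtColor(v["img"],cv2.COLOR_RGB2HSV); m=cv2.inRange(hsv,(15,0,150),(40,60,255)); m[:,:150]=0;m[:,245:]=0;m[:180]=0;m[:238]=m[:238];m[238:]=0
n,l,st,c=cv2.connectedComponentsWithStats(m);i=1+np.argmax(st[1:,4]);print(st[i],c[i])
x,y,w,h,_=st[i]
print(onz(v,[[x+w-.5,y+h/2],[x+w/2-.5,y-.5],[x+w/2-.5,y+h-.5],[x-.5,y+h/2]],.028)[:,:2].round(4))
E
```

```text
t: 17.68
tool_pos: [0.527, 0.3451, 0.0812]
contact_force: [1.2, 4.0, 3.0]
tool_pos: [0.5273, 0.3328, 0.0812]
contact_force: [-0.8, 5.1, 4.2]
tool_pos: [0.5274, 0.3297, 0.0812]
contact_force: [-0.3, 4.5, 3.6]
tool_pos: [0.5274, 0.3268, 0.0812]
contact_force: [-0.4, 5.0, 3.8]
tool_pos: [0.5275, 0.3238, 0.0812]
contact_force: [0.1, 5.0, 3.8]
t 18.3 tcp [527.5 323.8  81.2] tip [531.  180.2  11.8] heel [528.4 287.7  34.6] yaw 91.43 zax [-0.005  0.208 -0.978] F [0.1 5.  3.8] T [0.46 0.03 0.02] grip 109.0
[ 195  190   36   36 1009] [212.51833499 207.74033697]
[[0.5287 0.0624]
 [0.5917 0.1226]
 [0.471  0.1219]
 [0.5299 0.182 ]]
```

The cast is now at (0.531, 0.122) and its front edge is about 11 mm from the bar.

```bash
for i in 1 2 3 4 ; do python3 -m jog '[[0,0,0,-0.08,0,-0.017,-1]]' | sed -n 2p\;4p; done; for i in 1 2; do python3 -m jog '[[0,0,0,-0.05,0,-0.01,-1]]' | sed -n 2p\;4p; done
python3 -c "
from h import *
tip()"
```

```text
tool_pos: [0.5275, 0.3215, 0.0812]
contact_force: [-0.4, 4.2, 3.1]
tool_pos: [0.5276, 0.319, 0.0812]
contact_force: [-0.2, 4.6, 4.3]
tool_pos: [0.5276, 0.3165, 0.0812]
contact_force: [-0.2, 5.0, 4.0]
tool_pos: [0.5277, 0.314, 0.0812]
contact_force: [-0.4, 5.8, 2.7]
tool_pos: [0.5278, 0.3129, 0.0814]
contact_force: [-0.0, 5.5, 4.2]
tool_pos: [0.5279, 0.3114, 0.0814]
contact_force: [0.0, 5.5, 4.1]
t 19.1 tcp [527.9 311.4  81.4] tip [531.4 167.8  11.9] heel [528.8 275.4  34.9] yaw 91.42 zax [-0.005  0.209 -0.978] F [0.  5.5 4.1] T [0.73 0.07 0.03] grip 108.0
```

Now I level the blade, pivoting about its tip, down to about 2°.

```bash
for i in 1 2 3 4 5; do python3 -m jog '[[0,-0.4,0,0.042,0,0.18,-1],[0,0,0,0,0,0,-1]]' | sed -n 2p\;4p; done
python3 -c "
from h import *
tip()"
```

```text
tool_pos: [0.5276, 0.3132, 0.0756]
contact_force: [0.5, 3.2, 2.3]
tool_pos: [0.5274, 0.3153, 0.0702]
contact_force: [0.7, 0.9, 2.2]
tool_pos: [0.5272, 0.3173, 0.0649]
contact_force: [0.8, -0.9, 1.1]
tool_pos: [0.5271, 0.3192, 0.0597]
contact_force: [1.4, -1.2, 0.9]
tool_pos: [0.5271, 0.3211, 0.0546]
contact_force: [0.1, -1.1, -0.2]
t 20.35 tcp [527.1 321.1  54.6] tip [531.  167.5  11.4] heel [528.2 277.4  15.1] yaw 91.48 zax [-0.002  0.033 -0.999] F [ 0.1 -1.1 -0.2] T [-0.57 -0.13  0.04] grip 108.0
```

```bash
for i in 1 2 3 4 5 6; do python3 -m jog '[[0,0,0,-0.08,0,-0.003,-1]]' | sed -n 2p\;4p; done
python3 - <<'E'
from h import *
tip()
E
```

```text
tool_pos: [0.5276, 0.32, 0.0558]
contact_force: [-0.5, 3.5, 1.5]
tool_pos: [0.5278, 0.3169, 0.0558]
contact_force: [0.6, 2.9, 1.0]
tool_pos: [0.5277, 0.3138, 0.0555]
contact_force: [0.5, 2.1, 0.3]
tool_pos: [0.5278, 0.3113, 0.0554]
contact_force: [0.3, 2.8, 0.8]
tool_pos: [0.5279, 0.3089, 0.0554]
contact_force: [-0.4, 2.2, 1.1]
tool_pos: [0.528, 0.3065, 0.0554]
contact_force: [0.8, 2.7, 0.8]
t 21.1 tcp [528.  306.5  55.4] tip [531.8 153.   12. ] heel [529.1 262.8  15.8] yaw 91.42 zax [-0.001  0.035 -0.999] F [0.8 2.7 0.8] T [ 0.36  0.02 -0.05] grip 108.0
```

```bash
cat >> h.py <<'E'
def castpos(z=.028,box=(185,238,150,245)):
    v=viewer.get_image("top"); m=cv2.inRange(cv2.cvtColor(v["img"],cv2.COLOR_RGB2HSV),(15,0,150),(40,60,255))
    k=np.zeros_like(m);k[box[0]:box[1],box[2]:box[3]]=255;m&=k
    n,l,st,c=cv2.connectedComponentsWithStats(m);i=1+np.argmax(st[1:,4]);x,y,w,h,a=st[i]
    e=onz(v,[[x+w-.5,y+h/2],[x-.5,y+h/2],[x+w/2-.5,y-.5],[x+w/2-.5,y+h-.5]],z)
    print("cast px",st[i],"y",e[:2,1].round(4),"x",e[2:,0].round(4)); return v
E
for i in 1 2 3 4 5; do python3 -m jog '[[0,0,0,-0.08,0,-0.003,-1]]' | sed -n 4p; done
python3 - <<'E'
from h import *
castpos();tip()
E
```

```text
contact_force: [-0.7, 2.9, 1.7]
contact_force: [-0.0, 3.7, 0.7]
contact_force: [-0.0, 4.1, 0.6]
contact_force: [1.0, 4.0, 0.1]
contact_force: [0.1, 3.7, 0.7]
cast px [ 198  190   37   36 1031] y [0.0491 0.172 ] x [0.5916 0.4709]
t 21.77 tcp [528.2 294.3  55.4] tip [532.  140.7  12. ] heel [529.3 250.6  15.8] yaw 91.42 zax [-0.001  0.035 -0.999] F [0.2 2.9 0.2] T [0.39 0.01 0.06] grip 108.0
```

The cast is against the bar with its centre at y = 0.111, and the blade is 31 mm under it at low force. I continue about 72 mm further.

```bash
for i in 1 2 3 4 5 6 7 8 9 10 11 12; do python3 -m jog '[[0,0,0,-0.1,0,-0.0035,-1],[0,0,0,-0.1,0,-0.0035,-1]]' | sed -n 4p; done
python3 - <<'E'
from h import *
castpos();tip()
E
```

```text
contact_force: [0.4, 3.8, 0.4]
contact_force: [0.6, 5.2, 1.2]
contact_force: [-0.1, 3.7, 1.9]
contact_force: [-0.2, 3.7, 1.9]
contact_force: [0.4, 4.6, 1.3]
contact_force: [0.6, 6.2, 1.3]
contact_force: [0.4, 6.5, 1.8]
contact_force: [-0.0, 3.1, 0.9]
contact_force: [-0.3, 5.7, 0.9]
contact_force: [-0.2, 6.4, 1.6]
contact_force: [-0.3, 6.1, 1.5]
contact_force: [-0.4, 11.8, 2.9]
cast px [ 198  188   36   36 1023] y [0.0524 0.1721] x [0.5984 0.4775]
t 24.82 tcp [530.1 223.3  55.8] tip [533.9  69.9  12. ] heel [531.2 179.8  16.1] yaw 91.39 zax [-0.001  0.037 -0.999] F [-0.7  7.4  1.9] T [ 1.12 -0.    0.02] grip 108.0
```

The last step rose to 12 N, so the neck or tip is now touching. The cast centre is at about blade x = +13 mm, which is good support. I back off slightly, level the blade and lift.

```bash
python3 -m jog '[[0,0,0,0.07,0,0,-1],[0,0,0,0,0,0,-1]]' | sed -n 2p\;4p
python3 -m jog '[[0,-0.2,0,0,0,0,-1],[0,-0.25,0,0,0,0,-1],[0,0,0,0,0,-0.1,-1],[0,0,0,0,0,-0.1,-1],[0,0,0,0,0,0,-1]]' | sed -n 2p\;4p
python3 - <<'E'
from h import *
castpos(.035);tip()
E
python3 -m jog '[[0,0,0,0,0,-0.2,-1],[0,0,0,0,0,-0.2,-1],[0,0,0,0,0,-0.2,-1],[0,0,0,0,0,-0.2,-1],[0,0,0,0,0,0,-1]]' | sed -n 2p\;4p
python3 - <<'E'
from h import *
castpos(.06);tip()
v=viewer.get_image("scene"); cv2.imwrite("pics/s6.png",cv2.resize(v["img"][110:210,210:340,::-1],None,fx=6,fy=6,interpolation=cv2.INTER_CUBIC))
E
```

```text
tool_pos: [0.5297, 0.2237, 0.0548]
contact_force: [1.8, -0.0, -0.3]
tool_pos: [0.5303, 0.2248, 0.0619]
contact_force: [-0.1, 0.6, -4.4]
cast px [ 197  187   37   36 1040] y [0.0521 0.1745] x [0.6005 0.4802]
t 25.75 tcp [530.1 224.7  61.7] tip [534.   69.6  24.4] heel [531.3 179.6  23.9] yaw 91.42 zax [ 0.001 -0.004 -1.   ] F [ 0.2  0.6 -4. ] T [ 0.38  0.03 -0.02] grip 107.0
tool_pos: [0.5305, 0.225, 0.0864]
contact_force: [-0.0, -0.4, -4.1]
cast px [ 196  186   38   37 1073] y [0.0509 0.1743] x [0.5993 0.4779]
t 26.43 tcp [530.2 225.   85.9] tip [534.1  69.8  48.5] heel [531.3 179.8  48.1] yaw 91.43 zax [ 0.001 -0.004 -1.   ] F [ 0.2 -0.9 -4.9] T [ 0.37  0.01 -0.01] grip 108.0
```

View pics/s6.png

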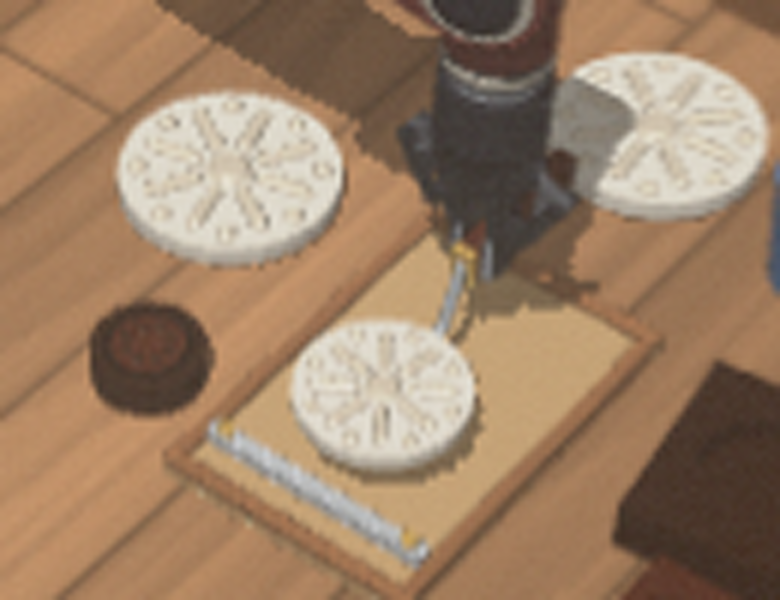

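The cast is carried level on the blade at (385,395), clear of the bar. I raise it and carry it slowly to the rack.

```bash
python3 -m jog '[[0,0,0,0,0,-0.3,-1],[0,0,0,0,0,-0.5,-1],[0,0,0,0,0,-0.5,-1],[0,0,0,0,0,-0.5,-1],[0,0,0,0,0,-0.2,-1]]' | sed -n 2p\;4p
python3 -m jog '[[0,0,0,-0.1,0,0,-1],[0,0,0,-0.2,0,0,-1],[0,0,0,-0.3,0,0,-1],[0,0,0,-0.4,0,0,-1],[0,0,0,-0.5,0,0,-1]]' | sed -n 2p\;4p
for i in 1 2 3 4; do python3 -m jog '[[0,0,0,-0.5,0,0,-1],[0,0,0,-0.5,0,0,-1],[0,0,0,-0.5,0,0,-1],[0,0,0,-0.5,0,0,-1],[0,0,0,-0.5,0,0,-1]]' | sed -n 2p\;4p; done
python3 -m jog '[[0,0,0.1,-0.5,0.1,0,-1],[0,0,0.1,-0.4,0.2,0,-1],[0,0,0.1,-0.3,0.2,0,-1],[0,0,0.1,-0.2,0.1,0,-1],[0,0,0.04,-0.1,0.1,0,-1]]' | sed -n 2p\;4p
python3 -m jog '[[0,0,0,0,0.1,0,-1],[0,0,0,0,0,0,-1]]' | sed -n 2p\;4p
python3 - <<'E'
from h import *
v=castpos(.125,(160,230,260,400)); np.save("top7.npy",v,allow_pickle=True); tip()
cv2.imwrite("pics/t7.png",cv2.resize(v["img"][150:230,280:400,::-1],None,fx=6,fy=6,interpolation=cv2.INTER_CUBIC))
E
```

```text
tool_pos: [0.5309, 0.2254, 0.1476]
contact_force: [0.5, -0.2, -4.1]
tool_pos: [0.5309, 0.1791, 0.1454]
contact_force: [-0.0, -0.9, -4.6]
tool_pos: [0.5329, 0.1041, 0.146]
contact_force: [-0.4, 0.3, -4.6]
tool_pos: [0.5348, 0.0292, 0.1463]
contact_force: [-0.7, -0.1, -4.8]
tool_pos: [0.5367, -0.0458, 0.1466]
contact_force: [-1.0, 0.4, -4.6]
tool_pos: [0.5385, -0.1208, 0.1469]
contact_force: [-0.6, -1.2, -3.8]
tool_pos: [0.5604, -0.1647, 0.147]
contact_force: [0.3, -0.4, -4.2]
tool_pos: [0.5633, -0.1643, 0.1471]
contact_force: [-0.2, -0.8, -4.9]
cast px [332 174  26  36 536] y [-0.3382 -0.2569] x [0.6215 0.5079]
t 31.15 tcp [ 563.1 -164.3  147.1] tip [ 561.1 -319.4  109.7] heel [ 562.5 -209.4  109.3] yaw 89.25 zax [-0.    -0.004 -1.   ] F [-0.2  0.  -4.7] T [ 0.39  0.11 -0.  ] grip 108.0
```

View pics/t7.png

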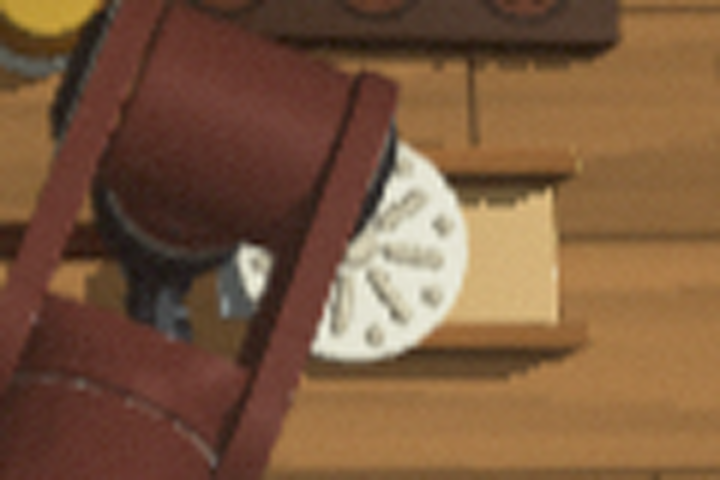

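The cast's free edge is at (465,250) with the rack beyond it. Cast centre is (0.567, -0.277) and rack middle (0.578, -0.344). I move in, then lower.

```bash
python3 -m jog '[[0,0,0,-0.15,0.05,0,-1],[0,0,0,-0.3,0.1,0,-1],[0,0,0,-0.45,0.1,0,-1],[0,0,0,-0.45,0.1,0,-1],[0,0,0,-0.4,0.05,0,-1]]' | sed -n 2p\;4p
python3 -m jog '[[0,0,0,-0.3,0,0,-1],[0,0,0,-0.15,0,0,-1],[0,0,0,0,0,0,-1],[0,0,0,0,0,0,-1]]' | sed -n 2p\;4p
python3 - <<'E'
from h import *
v=castpos(.129,(160,230,260,400)); tip()
E
python3 -m jog '[[0,0,0,0,0,0.15,-1],[0,0,0,0,0,0.25,-1],[0,0,0,0,0,0.3,-1],[0,0,0,0,0,0.25,-1],[0,0,0,0,0,0.2,-1]]' | sed -n 2p\;4p
python3 - <<'E'
from h import *
v=castpos(.095,(160,230,260,400)); tip()
v=viewer.get_image("scene"); np.save("s8.npy",v,allow_pickle=True)
cv2.imwrite("pics/s8.png",cv2.resize(v["img"][200:320,130:290,::-1],None,fx=5,fy=5,interpolation=cv2.INTER_CUBIC))
E
```

```text
tool_pos: [0.5746, -0.2186, 0.1474]
contact_force: [0.3, 0.2, -3.4]
tool_pos: [0.5742, -0.2304, 0.1474]
contact_force: [-0.4, -0.8, -4.8]
cast px [357 175  22  31 345] y [-0.4031 -0.3342] x [0.6168 0.5191]
t 32.33 tcp [ 574.2 -230.4  147.4] tip [ 572.2 -385.5  110.1] heel [ 573.6 -275.5  109.6] yaw 89.25 zax [ 0.    -0.004 -1.   ] F [ 0.2  0.7 -4.4] T [ 0.46  0.03 -0.05] grip 108.0
tool_pos: [0.574, -0.2308, 0.112]
contact_force: [-0.2, 0.4, -4.0]
cast px [354 177  22  31 342] y [-0.4039 -0.3333] x [0.6175 0.5172]
t 33.0 tcp [ 573.6 -230.6  111.2] tip [ 571.4 -385.7   73.7] heel [ 572.9 -275.7   73.3] yaw 89.23 zax [-0.002 -0.003 -1.   ] F [-0.6 -0.3 -5. ] T [ 0.41  0.08 -0.  ] grip 107.0
```

View pics/s8.png

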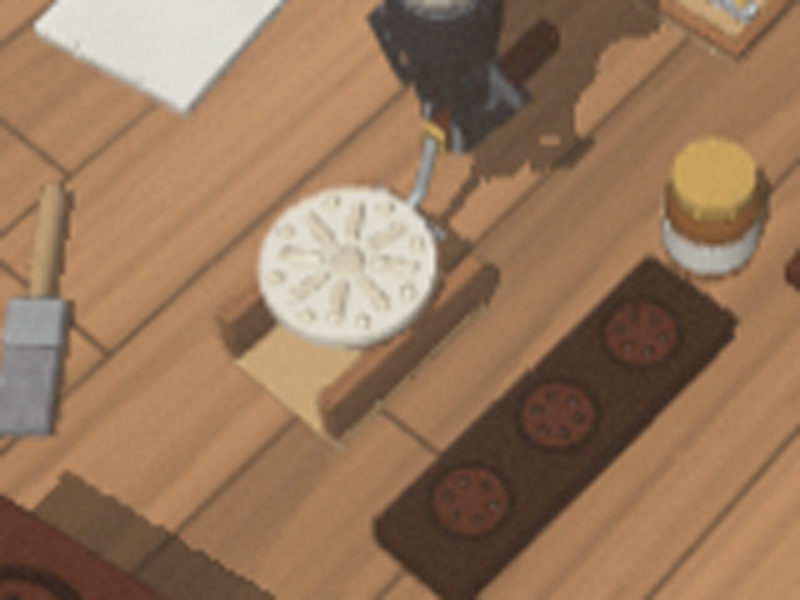

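The cast hovers over the rack, centred at (348,262), with both rails beneath it. I lower it gently.

```bash
python3 -m jog '[[0,0,0,0,0,0.15,-1],[0,0,0,0,0,0.15,-1],[0,0,0,0,0,0.06,-1],[0,0,0,0,0,0,-1]]' | sed -n 2p\;4p
for i in 1 2 3 4 5; do python3 -m jog '[[0,0,0,0,0,0.06,-1],[0,0,0,0,0,0,-1]]' | sed -n 2p\;4p; done
python3 -m jog '[[0,0,0,0,0,0.15,-1],[0,0,0,0,0,0.15,-1],[0,0,0,0,0,0,-1],[0,0,0,0,0,0,-1]]' | sed -n 2p\;4p
python3 - <<'E'
from h import *
v=castpos(.076,(160,230,260,400)); tip()
E
```

```text
tool_pos: [0.5741, -0.2309, 0.1019]
contact_force: [0.1, 0.2, -4.7]
tool_pos: [0.5742, -0.2309, 0.1002]
contact_force: [0.0, 0.2, -4.6]
tool_pos: [0.5741, -0.2309, 0.0983]
contact_force: [0.1, -0.5, -3.7]
tool_pos: [0.5741, -0.2309, 0.0965]
contact_force: [-0.1, -0.1, -5.0]
tool_pos: [0.5744, -0.2311, 0.0951]
contact_force: [-0.9, -0.3, -3.8]
tool_pos: [0.5744, -0.2313, 0.0934]
contact_force: [-0.1, 0.5, -2.0]
tool_pos: [0.5742, -0.2311, 0.0841]
contact_force: [0.6, 0.1, -2.3]
cast px [352 176  22  33 368] y [-0.4033 -0.3316] x [0.6248 0.5165]
t 35.35 tcp [ 574.3 -231.1   84.2] tip [ 572.2 -386.3   46.9] heel [ 573.7 -276.3   46.4] yaw 89.22 zax [ 0.    -0.004 -1.   ] F [ 0.1 -0.1 -1.5] T [ 0.14 -0.03  0.03] grip 108.0
```

The force is back to spatula weight only, so the cast rests on the rails. I sink a little more, withdraw straight back, and check.

```bash
python3 -m jog '[[0,0,0,0,0,0.15,-1],[0,0,0,0.1,0,0,-1],[0,0,0,0.3,0,0,-1],[0,0,0,0.5,0,0,-1],[0,0,0,0.5,0,0,-1]]' | sed -n 2p\;4p
python3 -m jog '[[0,0,0,0.5,0,0,-1],[0,0,0,0.5,0,0,-1],[0,0,0,0.5,0,0,-1],[0,0,0,0.5,0,0,-1],[0,0,0,0.5,0,0,-1]]' | sed -n 2p\;4p
python3 -m jog '[[0,0,0,0.5,0,0,-1],[0,0,0,0.2,0,0,-1],[0,0,0,0,-0.3,0,-1],[0,0,0,0,-0.6,0,-1],[0,0,0,0,-0.6,0,-1]]' | sed -n 2p\;4p
python3 -m jog '[[0,0,0,0,-0.5,0,-1],[0,0,0,0,0,0.5,-1],[0,0,0,0,0,0.3,-1],[0,0,0,0,0,0,-1]]' | sed -n 2p\;4p
python3 - <<'E'
from h import *
v=castpos(.076,(160,230,260,400)); tip()
E
```

```text
tool_pos: [0.5748, -0.1877, 0.0795]
contact_force: [-0.6, -0.2, -2.1]
tool_pos: [0.5758, -0.1131, 0.0792]
contact_force: [2.0, -0.8, -3.1]
tool_pos: [0.5301, -0.0929, 0.0789]
contact_force: [0.8, -0.0, -3.3]
tool_pos: [0.5154, -0.0921, 0.0534]
contact_force: [0.2, -0.9, -2.4]
cast px [ 337  172   37   37 1016] y [-0.4037 -0.2832] x [0.6384 0.5167]
t 37.77 tcp [515.9 -92.3  54.2] tip [ 513.8 -247.4   16.8] heel [ 515.3 -137.4   16.3] yaw 89.23 zax [-0.001 -0.004 -1.   ] F [ 0.2 -0.2 -2.9] T [ 0.15 -0.01 -0.01] grip 108.0
```

The cast sits at (0.578, -0.3435), on the rack's middle. Now I lay the spatula down.

```bash
python3 -m jog '[[0,0,0,0,0,0.3,-1],[0,0,0,0,0,0.15,-1],[0,0,0,0,0,0,-1]]' | sed -n 2p\;4p
for i in 1 2 3; do python3 -m jog '[[0,0,0,0,0,0.04,-1],[0,0,0,0,0,0,-1]]' | sed -n 2p\;4p; done
```

```text
tool_pos: [0.5157, -0.0922, 0.0408]
contact_force: [0.1, 1.4, -2.2]
tool_pos: [0.5162, -0.0925, 0.0405]
contact_force: [0.1, 0.2, -2.1]
tool_pos: [0.5161, -0.0924, 0.0391]
contact_force: [-0.6, -0.4, -2.9]
tool_pos: [0.5162, -0.0925, 0.038]
contact_force: [0.8, 0.4, -0.8]
```

```bash
python3 -m jog '[[0,0,0,0,0,0.03,-1],[0,0,0,0,0,0,-1]]' | sed -n 2p\;4p
python3 -m jog '[[0,0,0,0,0,0,1],[0,0,0,0,0,0,1],[0,0,0,0,0,0,1],[0,0,0,0,0,0,1],[0,0,0,0,0,0,1]]' | sed -n 2p\;4,5p
python3 -m jog '[[0,0,0,0,0,-0.5,1],[0,0,0,0,0,-1,1],[0,0,0,0,0,-1,1],[0,0,0,0,0,-1,1],[0,0,0,0,0,-1,1]]' | sed -n 2p\;4p
python3 -m jog '[[0,0,0,0,0,0,1],[0,0,0,0,0,0,1],[0,0,0,0,0,0,1]]' >/dev/null
python3 - <<'E'
from h import *
v=castpos(.076,(160,230,260,400)); w=viewer.get_image("scene")
cv2.imwrite("pics/end.png",np.vstack([cv2.resize(i[:,:,::-1],(400,300)) for i in(v["img"],w["img"])])); tip()
for q in (v,w): print(quad(q,[.515,-.19,.003])[0].tolist(),proj(q,[[.515,-.247,.003],[.515,-.137,.003]]).round().tolist())
E
```

```text
tool_pos: [0.5164, -0.0924, 0.0379]
contact_force: [-2.6, 2.1, 5.0]
tool_pos: [0.5161, -0.0925, 0.037]
contact_force: [-0.6, 0.2, 0.7]
opening: 0.0852
tool_pos: [0.5163, -0.0919, 0.1743]
contact_force: [0.5, 0.4, 0.2]
cast px [ 337  172   37   37 1018] y [-0.4037 -0.2832] x [0.6384 0.5167]
t 40.88 tcp [515.3 -91.6 170.6] tip [ 513.2 -246.7  133.1] heel [ 514.7 -136.8  132.7] yaw 89.23 zax [-0.002 -0.004 -1.   ] F [ 0.  -1.3 -0.1] T [0.   0.03 0.03] grip 0.0
[[322.0, 203.0], [322.0, 220.0], [307.0, 221.0], [309.0, 209.0]] [[322.0, 212.0], [290.0, 212.0]]
[[228.0, 219.0], [215.0, 263.0], [190.0, 264.0], [186.0, 246.0]] [[207.0, 238.0], [227.0, 220.0]]
```

View pics/end.png

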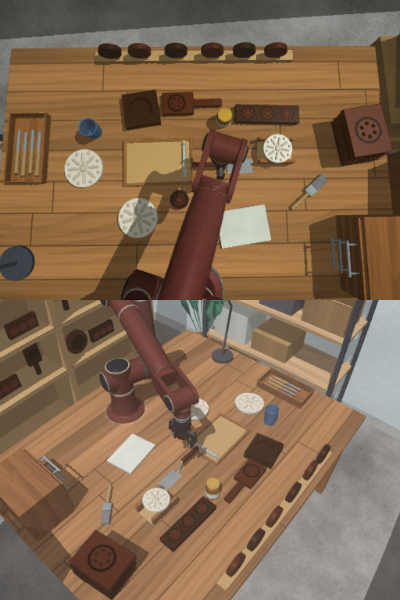

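The cast is on the rack at (277,149) in the top half of the picture. The spatula lies flat beside the rack with its front edge about 22 mm clear of it, and the bystanders are in place. Handing in.

```bash
python3 -c "
from station import finish_job
print(finish_job())"
```

```text
the job is handed in; nothing more can be done
None
```

The job is handed in: the small cast rests centred on the drying rack's rails, and the spatula lies flat on the table, clear of the rack and the cast; the handover did not report a verdict.

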